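# Pull the extractor's vent flap shut with the hook pole

### The job

Shut the vent flap of the grey extractor box with the hook pole: lift the pole out of its rest, drop its hook into the ring eye on the inward-tilted flap, and pull it toward you, steadily and never harder than 20 N on the box, until it snaps past its catch and is fully home. Keep your hand off the box. Then unhook the pole, lay it back in its rest the way it was and let go, leaving the other things on the desk where they are.

Things in the scene. Friction and masses are not known exactly. Their poses are not given: they have to be found in the camera images.
- extractor: Fixed grey box, 160 deep (x) x 220 wide (y) x 360 mm high. Origin: centre of its underside; front (-x side) toward the robot, may be turned about the vertical. Front: solid up to 122 mm, above that a 204 mm wide opening which the flap closes, then a lintel, its lower edge 318 mm up. Guard grille on top. At most 20 N between pole and box (flap, eye included); hand and arm must not touch it.
- flap (a joint): Flap hinge, rad: 0 = shut (upright, hard stop), positive = tipped inward; starts 0.4 to 0.65. Axis: box's y, at x -80, z 130 mm of the box. White, 196 wide x 192 mm high. Stays where left; about 3 N at the eye moves it. A spring ball catch in the lintel resists from 0.05 rad on, most near 0.03 (8 to 16 N at the eye, differs each time); past about 0.01 it draws the flap home and holds it: the pull drops.
- eye (a point): Centre of the steel ring eye on the flap's front: inner diameter 22, bar 6 mm thick. 130 mm up the flap from the hinge line and 26 mm in front of its face; the ring stands square to the flap, so its hole is vertical when shut and its near side rises as the flap tips inward. Axes: those of the flap (z up along it, x inward). Shutting brings it 40 to 80 mm forward, rising or falling under 15 mm.
- pole: Loose hook pole, about 160 g, 250 mm long, balanced within 30 mm of its origin, the middle of the wooden grip (130 long x 18 wide x 22 mm high, flat sides). x along the pole to the hook, z up as it lies in its rest. Past the grip a brass collar, then a 7 mm steel rod on along x to 180 mm from the origin, where it bends square down (-z).
- tip (a point): The very end of the bent-down hook, at x = 180, z = -24 mm in the pole's frame; the hook is 7 mm thick, round ended.
- rest: Fixed rest for the pole: wooden foot 140 x 60 x 8 mm with two steel forks at x = +-48 mm, 8 mm thick (88 mm free between them for fingers). Origin: centre of its underside. The fork slots run along x, 25 mm wide, flared on top, floor at z = 45 mm, cheeks up to 72 mm. The pole lies in it with the middle of its grip over the rest's origin, 56 mm up, its x along the rest's x.
- fob: Small black car key fob with a ring, 63 x 51 x 13 mm, lying on the desk; bystander. Origin: centre of its underside.
- padlock: Brass padlock, 50 x 57 x 13 mm, lying flat; bystander. Origin: centre of its underside.
- cylinder: Lock cylinder, 44 x 60 x 17 mm, lying flat; bystander. Origin: centre of its underside.

How it is judged:
By the outcome, as a careful person would: the job done as asked, in the order asked, and still so for the second after the job is handed in, with the robot touching nothing.
It also fails if it takes over 64 s, if anything falls off the work surface, if the arm or the gripper's body presses on something with over 40 N, if the wrist force passes 120 N, or if a joint passes its speed limit or range.

### The arm

A 7-joint arm with a two-finger parallel gripper is mounted at the origin on a cart in front of the work surface, level with it; the furniture and walls round the work are solid. World frame = base frame: x ahead of the robot, y to its left, z up, the work surface at z = 0. Lengths are in m, angles in rad, forces in N, time in s.
With the tool pointing down it reaches from about 0.425 to 0.925 m from the base axis. Payload 6.8 kg.
Tool frame: the origin (TCP) lies on the front face of the gripper's body, between the roots of the fingers; the fingertips stand 73 mm ahead of it and the grasp point (between the pads) lies 54 mm ahead of it; z points along the fingers, y is the direction in which the jaws open and shut (so a half turn about z gives the same grasp; the last joint's range is limited). The gripper opens to 85 mm and grips with 20 to 120 N. Pads are 22 mm wide; open, the fingers measure 114 mm over their backs; the gripper's body (76 mm by 85 mm) begins 54 mm behind the grasp point. The pads swing forward as they close: fully open they stand 13 mm farther back than shut.
Start: joints at [-1.375, 0.477, 0.022, 1.555, -0.011, 1.109, -0.083], TCP at [0.202, 0.644, 0.304] pointing down, gripper open.
Joint ranges: [-2.96, 2.96], [-0.34, 2.1], [-1.41, 1.46], [0.24, 2.44], [-1.37, 4.51], [0.17, 1.92], [-2.96, 2.96]. Speed limits (rad/s): [2.39, 2.39, 3.14, 3.14, 3.14, 3.14, 3.14].

### API

Orientations are given as a unit quaternion [w, x, y, z].
In Python, from station import get_obs, read_camera, hand_in, spot_in, cut_out, spot_point gives the robot as it stands. The module is installed in compiled form; this text tells all that it offers.
- The arm moves only by the tool move_arm, never from a script. Its arguments are lists of equal length, an entry for each row: "gripper": the opening, from 0 (shut) to 1 (fully open); "xyz": the shift along the tool's x, y, z in cm, a list of three; "twist": the turn about the tool's z in rad. A call has 1 to 5 rows; each row is the pose to reach, as a shift and turn from the pose commanded when the call began, along the tool's axes at that moment; what a row does not reach only later rows make up. A row lasts 1/12 s, in which the tool goes at most 41.7 mm and 7.16 degrees, less where a joint would pass 70% of its speed; a pose out of reach is approached as far as the arm can. A call with a gripper value outside its range is refused whole. The fingers move at their own pace and stop on an object; "squeeze" is the grip in N (left out, the last holds). Time passes only in rows, so rows that repeat a pose let the fingers close. It gives the time, the measured TCP pose, the force and the opening at its end, in the units of the state.
- get_obs(): the state, without advancing time (a new reading comes with each control period).
- read_camera(name): name is "side" or "top" or "wrist"; returns a dict with "pixels" (420x560x3 uint8, red, green, blue), "fx", "fy", "cx", "cy" (pixels), "k1" (the pictures are not rectified: a ray, as slopes to the right and down, at radius r is drawn at 1 + k1 r^2 times it, then the intrinsics apply), "R" (3x3) and "t" (3): a world point X has camera coordinates R X + t. Camera axes: x right, y down, z forward; pixel columns grow to the right and rows downward; lengths in m; the calibration is good to about 2 mm. A picture is of the moment at which its call begins. There is no depth.
- hand_in(): hands the job in, once; it reports no verdict.
Trained networks look in the newest picture that a camera, given by its name, has taken for a name from the list of things; names that differ only in an ending like _2 or _b are one class to them, and where a whole thing is asked for, a point or a joint stands for the part that bears it (a point fixed in the world has none). Each returns a list of dicts, best first, with "p" (0 to 1); they miss things now and then, are a little off and sometimes report something else, mostly with a low value. They report only what shows in the picture. A call takes as long as a camera call.
- spot_in(query, camera): "centre" ([x, y, z] in m, in world coordinates, good to about 4 mm: the middle of the surface that is visible of it).
- cut_out(query, camera): "pixels" (420x560 bool, what is visible of it).
- spot_point(query, camera): "centre" ([x, y, z] in m, in world coordinates, good to about 4 mm: a listed point, or the origin of a listed thing).
The state is a dict: "t": time; "q": joint angles; "joint_vel": joint speeds; "joint_torque": joint torques, N m; "eef_pos": TCP position; "tool_rot": TCP orientation; "contact_force": force on the tool from outside, world axes, zero at the start; "torque": the same for the moment, N m; "gripper_width": opening from 0.0 (shut) to 1.0 (fully open).
Only numpy, scipy, OpenCV 4.12 (cv2) and the standard library are available. Lean on these libraries where they do the work, as an engineer would, in place of code of your own. Each camera call takes 0.05 s, during which the arm holds its last target.

## Working session

There is one attempt and no reset: what is moved stays moved. The work goes in short steps, Python scripts to look and compute and a tool call to move; the robot and the scene stay as the last step left them, time stands still between calls to the robot, and variables do not carry over. Pictures are saved under pics/ and viewed, and the job is handed in when it is done.

Besides the shell and the picture viewer there is one more tool, called by a JSON object that holds its "method" and its "body", one argument or row to a line. move_arm: Moves the arm, as the interface text tells. Its arguments: {"type":"object","properties":{"gripper":{"type":"array","items":{"type":"number"}},"xyz":{"type":"array","items":{"type":"array","items":{"type":"number"}}},"twist":{"type":"array","items":{"type":"number"}},"squeeze":{"type":"number"}},"required":["gripper","xyz","twist"]}

```bash
ls; mkdir -p pics
cat > h.py <<'E'
import numpy as np, cv2
from station import *
from scipy.spatial.transform import Rotation as Ro
def pic(name,fn):
    c=read_camera(name); cv2.imwrite('pics/'+fn,c['pixels'][:,:,::-1]); return c
def tool():
    o=get_obs(); q=o['tool_rot']; R=Ro.from_quat([q[1],q[2],q[3],q[0]]).as_matrix(); return np.array(o['eef_pos']),R,o
E
python3 - <<'E'
from h import *
np.set_printoptions(precision=4,suppress=True)
for n in ['side','top','wrist']:
    c=pic(n,n+'0.png'); print(n,-c['R'].T@c['t'],c['R'][2])
    for q in ['extractor','flap','eye','pole','tip','rest','fob','padlock','cylinder']:
        try: r=spot_point(q,n)[:2]; print(q,[(np.round(a['centre'],4),round(a['p'],2)) for a in r])
        except Exception as e: print(q,e)
p,R,o=tool(); print(p,R,o)
E
```

```text
pics
side [0.1939 0.1501 0.9128] [ 0.4437  0.1435 -0.8846]
extractor [(array([ 0.7096,  0.2332, -0.0013]), 0.78)]
flap it knows: cylinder, extractor, eye, fob, padlock, pole, rest, tip
eye [(array([0.6652, 0.2225, 0.2573]), 0.61)]
pole [(array([0.6708, 0.2236, 0.2547]), 0.64), (array([0.4399, 0.1652, 0.0581]), 0.61)]
tip [(array([0.4166, 0.3445, 0.0302]), 0.92)]
rest [(array([0.4464, 0.1661, 0.0018]), 0.6)]
fob [(array([0.4165, 0.3448, 0.0323]), 0.71), (array([0.5582, 0.1486, 0.0005]), 0.63)]
padlock [(array([ 0.5523,  0.348 , -0.0025]), 0.89)]
cylinder [(array([0.5628, 0.2536, 0.0003]), 0.84)]
top [0.3249 0.2231 0.9698] [ 0.3074  0.0421 -0.9507]
extractor []
flap it knows: cylinder, extractor, eye, fob, padlock, pole, rest, tip
eye [(array([0.6703, 0.2194, 0.2582]), 0.65)]
pole [(array([0.4393, 0.1659, 0.0526]), 0.55)]
tip []
rest [(array([ 0.4404,  0.1645, -0.0004]), 0.68)]
fob [(array([0.5571, 0.1476, 0.0026]), 0.68), (array([0.6688, 0.2216, 0.2547]), 0.53)]
padlock [(array([ 0.5502,  0.3466, -0.002 ]), 0.88)]
cylinder [(array([ 0.561 ,  0.2515, -0.0015]), 0.96)]
wrist [0.1334 0.6667 0.3736] [ 0.2711 -0.0846 -0.9588]
extractor []
flap it knows: cylinder, extractor, eye, fob, padlock, pole, rest, tip
eye []
pole []
tip [(array([0.4165, 0.3438, 0.0314]), 0.4)]
rest []
fob []
padlock []
cylinder []
[0.2019 0.6441 0.3039] [[-0.9542  0.2992 -0.    ]
 [ 0.2992  0.9542  0.    ]
 [ 0.     -0.     -1.    ]] {'t': 1.35, 'q': array([-1.3751,  0.477 ,  0.0224,  1.5554, -0.0115,  1.1093, -0.0831]), 'joint_vel': array([ 0.0002, -0.0002, -0.0001, -0.0003,  0.0007, -0.0008, -0.0002]), 'joint_torque': array([ -0.    , -59.6287,   1.6064, -28.1544,   0.0125,   0.0013,
         0.    ]), 'eef_pos': array([0.2019, 0.6441, 0.3039]), 'tool_rot': array([-0.    ,  0.1513,  0.9885,  0.    ]), 'contact_force': array([ 0.6887, -0.3576,  0.1819]), 'torque': array([-0.0144,  0.0069,  0.0322]), 'gripper_width': 1.0015681031112087}
```

View images.

View pics/side0.png

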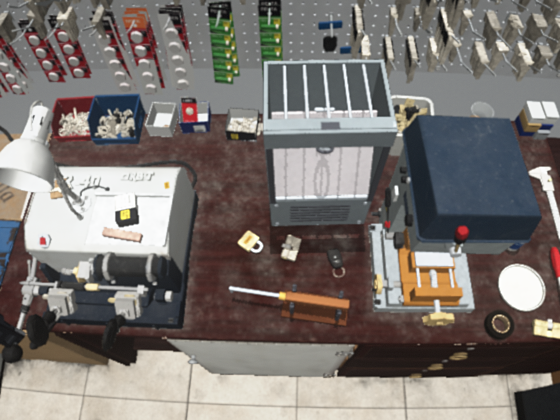

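View pics/top0.png

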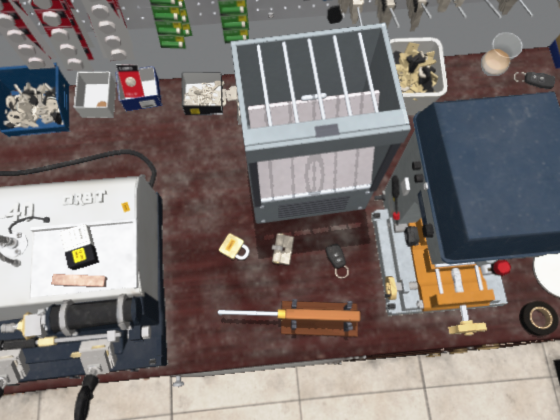

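View pics/wrist0.png

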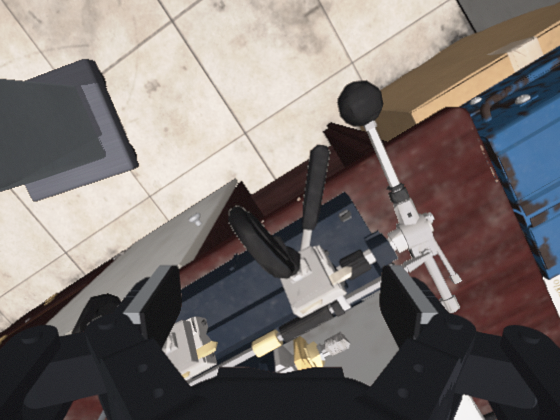

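Run:
```python
import cv2
a=cv2.imread('pics/side0.png'); b=cv2.imread('pics/top0.png')
cv2.imwrite('pics/s_box.png',cv2.resize(a[50:240,250:410],None,fx=3.1,fy=3.1,interpolation=cv2.INTER_CUBIC))
cv2.imwrite('pics/t_box.png',cv2.resize(b[20:235,225:415],None,fx=2.7,fy=2.7,interpolation=cv2.INTER_CUBIC))
cv2.imwrite('pics/t_pole.png',cv2.resize(b[270:350,210:370],None,fx=5,fy=5,interpolation=cv2.INTER_CUBIC))
cv2.imwrite('pics/s_pole.png',cv2.resize(a[270:340,220:360],None,fx=5,fy=5,interpolation=cv2.INTER_CUBIC))
```

```text
(no output)
```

View pics/s_box.png

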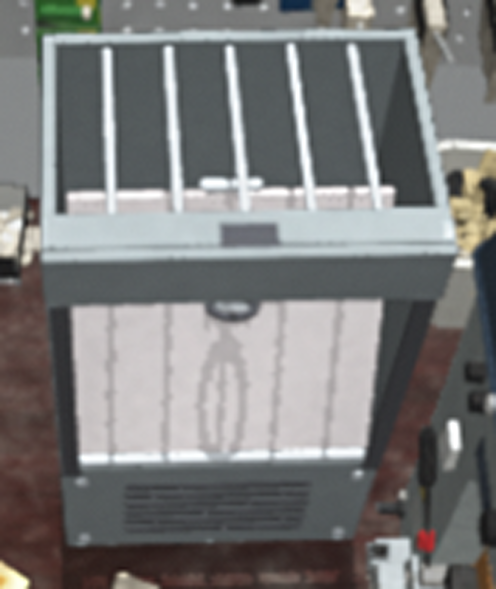

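View pics/t_box.png

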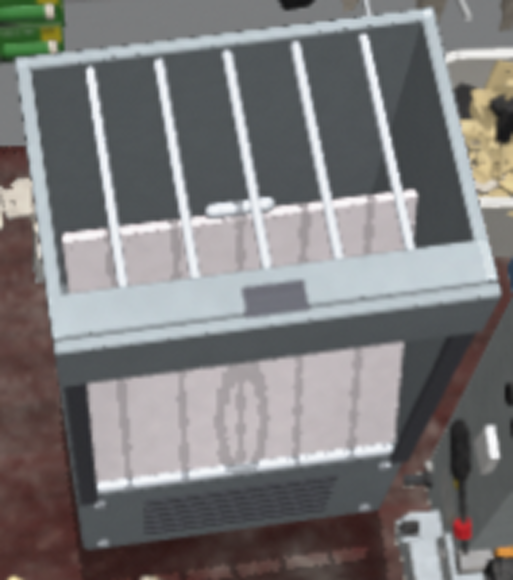

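View pics/t_pole.png

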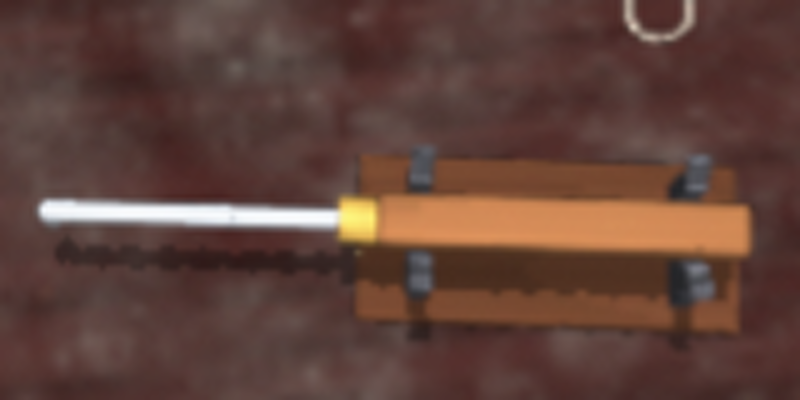

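View pics/s_pole.png

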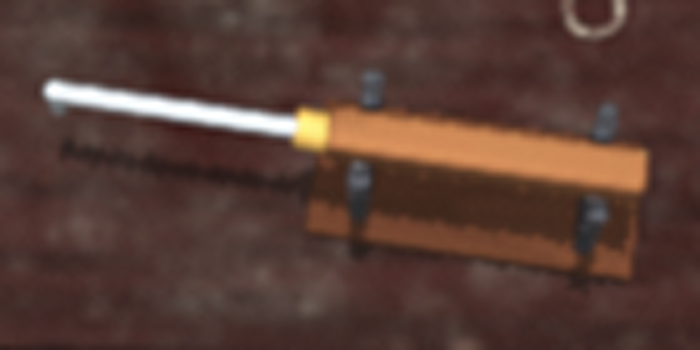

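```bash
cat >> h.py <<'E'
def proj(c,X):
    X=np.atleast_2d(X); Y=X@np.array(c['R']).T+np.array(c['t']); s=Y[:,:2]/Y[:,2:]; r2=(s**2).sum(1,keepdims=True)
    s=s*(1+c['k1']*r2); return np.c_[c['fx']*s[:,0]+c['cx'],c['fy']*s[:,1]+c['cy']]
E
cat > fit.py <<'E'
from h import *
from scipy.optimize import least_squares
np.set_printoptions(precision=4,suppress=True)
S=read_camera('side');T=read_camera('top')
L=np.array([[-.08,.11,.36],[-.08,-.11,.36],[.08,.11,.36],[.08,-.11,.36],[-.08,.11,0],[-.08,-.11,0]])
s=np.array([[42,252],[455,250],[42,35],[413,32],[68,545],[352,540]])/3.1+[250,50]
t=np.array([[55,348],[497,292],[20,62],[430,12],[85,548],[378,512]])/2.7+[225,20]
def W(p,L):
    c,n=np.cos(p[2]),np.sin(p[2]); return np.c_[p[0]+c*L[:,0]-n*L[:,1],p[1]+n*L[:,0]+c*L[:,1],L[:,2]]
def res(p): 
    X=W(p,L); return np.r_[(proj(S,X)-s).ravel(),(proj(T,X)-t).ravel()]
r=least_squares(res,[.71,.233,0],loss='soft_l1'); print('box',r.x,np.degrees(r.x[2]),r.fun.reshape(-1,2))
p=r.x
def flapp(th,u,v,w): # u up along flap, w = in front
    return W(p,np.array([[-.08+u*np.sin(th)-w*np.cos(th),v,.13+u*np.cos(th)+w*np.sin(th)]]))
# flap top edge: px side crop (68,200),(393,193) ; top (63,240),(415,197)
for th in np.arange(.3,.71,.05):
    print(round(th,2),'topcorners side',((np.r_[proj(S,flapp(th,.192,.098,0)),proj(S,flapp(th,.192,-.098,0))])-[250,50]).ravel()*3.1,
    'top',((np.r_[proj(T,flapp(th,.192,.098,0)),proj(T,flapp(th,.192,-.098,0))])-[225,20]).ravel()*2.7,'eye',flapp(th,.13,0,.026)[0], (proj(S,flapp(th,.13,0,.026))[0]-[250,50])*3.1)
# pole: picks
pa=np.array([[45,211],[750,230],[358,220]])/5+[210,270]; sa=np.array([[50,92],[648,170],[312,129]])/5+[220,270]
def resp(q):
    c,n=np.cos(q[2]),np.sin(q[2]); P=lambda u,z:[q[0]+c*u,q[1]+n*u,.056+z]
    X=np.array([P(.1835,0),P(-.065,.011)]) 
    return np.r_[(proj(T,X)-pa[:2]).ravel(),(proj(S,X)-sa[:2]).ravel()]
r=least_squares(resp,[.44,.165,1.7]); print('pole',r.x,np.degrees(r.x[2]),r.fun)
E
python3 fit.py
```

```text
box [0.7087 0.2326 0.3065] 17.563558175009316 [[-1.2375  0.8755]
 [ 0.5818 -0.7093]
 [-0.5052  1.0562]
 [ 0.6793  0.3847]
 [-1.2143  2.1133]
 [ 0.3106  1.7542]
 [-0.881  -2.0882]
 [ 1.6671 -2.4753]
 [-1.8182 -1.1035]
 [ 2.4447 -1.0615]
 [-0.7462  2.2135]
 [ 0.7843  0.8772]]
0.3 topcorners side [ 64.2198 226.4454 404.2176 220.8366] top [ 67.9222 279.5758 434.5789 233.7229] eye [0.6453 0.2125 0.2619] [233.314  336.3589]
0.35 topcorners side [ 64.3839 217.5631 401.2248 212.0381] top [ 66.1067 266.9369 430.0424 221.5731] eye [0.6516 0.2145 0.261 ] [232.4951 328.0451]
0.4 topcorners side [ 64.5745 209.5695 398.1843 204.123 ] top [ 64.4006 255.1723 425.4713 210.3053] eye [0.6578 0.2165 0.2599] [231.6494 320.2033]
0.45 topcorners side [ 64.7901 202.467  395.109  197.094 ] top [ 62.8082 244.3084 420.884  199.9437] eye [0.664  0.2184 0.2584] [230.7803 312.8532]
0.5 topcorners side [ 65.029  196.2537 392.0113 190.9493] top [ 61.3332 234.3656 416.2983 190.5067] eye [0.6701 0.2204 0.2566] [229.8914 306.0113]
0.55 topcorners side [ 65.2897 190.9235 388.9032 185.6828] top [ 59.9781 225.3581 411.7313 182.0067] eye [0.676  0.2223 0.2544] [228.9861 299.6915]
0.6 topcorners side [ 65.5706 186.4664 385.7956 181.2848] top [ 58.745  217.2949 407.199  174.4506] eye [0.6819 0.2241 0.252 ] [228.0679 293.905 ]
0.65 topcorners side [ 65.8701 182.869  382.6991 177.742 ] top [ 57.6352 210.1793 402.7169 167.84  ] eye [0.6877 0.2259 0.2492] [227.1401 288.6601]
0.7 topcorners side [ 66.1865 180.115  379.6233 175.0384] top [ 56.6491 204.0098 398.2991 162.1718] eye [0.6933 0.2277 0.2462] [226.2059 283.9629]
pole [0.4421 0.1625 1.7073] 97.82004433081303 [-0.8725 -0.3522  1.1961 -0.511  -0.715   0.2149  0.2017  0.6119]
```

```bash
cat >> h.py <<'E'
def goto(x,y,z,yaw):
    """yaw = world angle of tool x, deg; prints the shift in tool axes cm + twist"""
    p,R,o=tool(); d=R.T@(np.array([x,y,z])-p)*100
    a=np.degrees(np.arctan2(R[1,0],R[0,0])); tw=-np.radians((yaw-a+180)%360-180)
    print('t %.2f pos'%o['t'],p.round(4),'yaw %.2f'%a,'shift cm',d.round(2),'twist %.3f'%tw,'F',np.round(o['contact_force'],2),'w %.3f'%o['gripper_width'],'q',np.round(o['q'],2))
E
python3 -c "
from h import *
goto(.442,.164,.304,97.8)"
```

```text
t 1.45 pos [0.2019 0.6441 0.3039] yaw 162.59 shift cm [-3.727e+01 -3.863e+01 -1.000e-02] twist 1.131 F [ 0.03  0.46 -1.  ] w 1.000 q [-1.38  0.48  0.02  1.56 -0.01  1.11 -0.08]
```

{"method": "move_arm", "body": {
  "gripper": [1,1,1,1,1],
  "xyz": [
    [-37.3,-38.6,0],
    [-37.3,-38.6,0],
    [-37.3,-38.6,0],
    [-37.3,-38.6,0],
    [-37.3,-38.6,0]
  ],
  "twist": [1.131,1.131,1.131,1.131,1.131],
  "squeeze": 90
}}

```text
t: 1.87
eef_pos: [0.2959, 0.456, 0.304]
tool_rot: [-0.0, 0.451, 0.893, 0.0]
contact_force: [1.0, 0.2, 0.2]
gripper_width: 0.999
```

```bash
python3 -c "
from h import *
goto(.442,.164,.304,97.8)"
```

```text
t 1.87 pos [0.2959 0.456  0.304 ] yaw 126.43 shift cm [-3.217e+01 -5.580e+00 -1.000e-02] twist 0.500 F [1.05 0.22 0.21] w 0.999 q [-1.27  0.26  0.19  1.88 -0.06  1.   -0.42]
```

{"method": "move_arm", "body": {
  "gripper": [1,1,1,1,1],
  "xyz": [
    [-32.2,-5.6,0],
    [-32.2,-5.6,0],
    [-32.2,-5.6,0],
    [-32.2,-5.6,0],
    [-32.2,-5.6,0]
  ],
  "twist": [0.5,0.5,0.5,0.5,0.5]
}}

```text
t: 2.28
eef_pos: [0.3901, 0.2702, 0.3042]
tool_rot: [-0.0, 0.658, 0.753, 0.0]
contact_force: [0.5, 0.3, -0.0]
gripper_width: 1.002
```

```bash
python3 -c "
from h import *
goto(.442,.164,.2,97.8)"
```

```text
t 2.28 pos [0.3901 0.2702 0.3042] yaw 97.75 shift cm [-11.23   3.71  10.42] twist -0.001 F [ 0.51  0.29 -0.04] w 1.002 q [-1.08  0.14  0.38  2.04 -0.06  0.97 -0.53]
```

{"method": "move_arm", "body": {
  "gripper": [1,1,1,1,1],
  "xyz": [
    [-11.2,3.7,10.4],
    [-11.2,3.7,10.4],
    [-11.2,3.7,10.4],
    [-11.2,3.7,10.4],
    [-11.2,3.7,10.4]
  ],
  "twist": [0,0,0,0,0]
}}

```text
t: 2.7
eef_pos: [0.4418, 0.1607, 0.1968]
tool_rot: [0.0, 0.658, 0.753, -0.003]
contact_force: [-0.3, -0.9, 0.3]
gripper_width: 1.002
```

```bash
python3 -c "
from h import *
goto(.442,.164,.11,97.8)
c=pic('wrist','w1.png');pic('top','t1.png')
for q in ['pole','rest']:
  for n in ['wrist','top']: print(q,n,[(a['centre'],a['p']) for a in spot_point(q,n)])
"
```

```text
t 2.70 pos [0.4418 0.1607 0.1968] yaw 97.73 shift cm [0.37 0.1  8.68] twist -0.001 F [-0.31 -0.86  0.34] w 1.002 q [-0.84  0.31  0.42  2.15 -0.19  0.72 -0.16]
pole wrist []
pole top [([0.4413, 0.1655, 0.058], 0.77)]
rest wrist [([0.4406, 0.1622, -0.0007], 0.72)]
rest top [([0.4407, 0.1669, 0.0017], 0.91)]
```

View pics/w1.png

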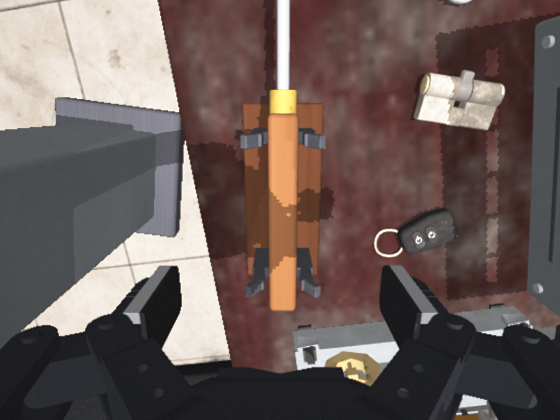

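```bash
python3 -c "
from h import *
goto(.442,.164,.11,97.8)"
```

```text
t 3.00 pos [0.4422 0.1681 0.2008] yaw 98.27 shift cm [-0.42 -0.1   9.08] twist 0.008 F [ 0.21  0.69 -0.19] w 0.996 q [-0.85  0.3   0.42  2.15 -0.18  0.73 -0.16]
```

{"method": "move_arm", "body": {
  "gripper": [1,1,1,1,1],
  "xyz": [
    [0.2,0,3],
    [0.2,0,5.5],
    [0.2,0,7.5],
    [0.2,0,8.5],
    [0.2,0,8.5]
  ],
  "twist": [0,0,0,0,0]
}}

```text
t: 3.42
eef_pos: [0.4408, 0.169, 0.1138]
tool_rot: [-0.001, 0.655, 0.756, -0.001]
contact_force: [-1.1, -0.3, -0.3]
gripper_width: 1.001
```

```bash
python3 -c "
from h import *
goto(.442,.164,.11,97.8)"
```

```text
t 3.42 pos [0.4408 0.169  0.1138] yaw 98.23 shift cm [-0.52  0.05  0.38] twist 0.008 F [-1.08 -0.32 -0.34] w 1.001 q [-0.77  0.46  0.34  2.19 -0.3   0.53 -0.07]
```

{"method": "move_arm", "body": {
  "gripper": [1,1,0.5,0,0],
  "xyz": [
    [-0.4,0,0.3],
    [-0.4,0,0.3],
    [-0.4,0,0.3],
    [-0.4,0,0.3],
    [-0.4,0,0.3]
  ],
  "twist": [0.005,0.005,0.005,0.005,0.005],
  "squeeze": 90
}}

```text
t: 3.83
eef_pos: [0.4427, 0.1647, 0.1126]
tool_rot: [0.0, 0.657, 0.754, 0.001]
contact_force: [-0.3, 0.7, -0.5]
gripper_width: 0.605
```

{"method": "move_arm", "body": {
  "gripper": [0,0,0,0],
  "xyz": [
    [0,0,0],
    [0,0,0],
    [0,0,0],
    [0,0,0]
  ],
  "twist": [0,0,0,0]
}}

```text
t: 4.17
eef_pos: [0.4425, 0.1646, 0.1123]
tool_rot: [-0.0, 0.657, 0.754, 0.0]
contact_force: [-1.9, -0.3, 5.2]
gripper_width: 0.194
```

```bash
python3 -c "
from h import *
goto(.442,.164,.11,97.8)
c=pic('wrist','w2.png');goto(.442,.164,.11,97.8)"
```

```text
t 4.17 pos [0.4425 0.1646 0.1123] yaw 97.84 shift cm [-0.05 -0.05  0.23] twist 0.001 F [-1.93 -0.32  5.21] w 0.194 q [-0.76  0.47  0.34  2.19 -0.3   0.52 -0.06]
t 4.22 pos [0.4425 0.1646 0.1123] yaw 97.84 shift cm [-0.05 -0.06  0.23] twist 0.001 F [-0.62  0.34  5.49] w 0.193 q [-0.76  0.47  0.34  2.19 -0.3   0.52 -0.06]
```

View pics/w2.png

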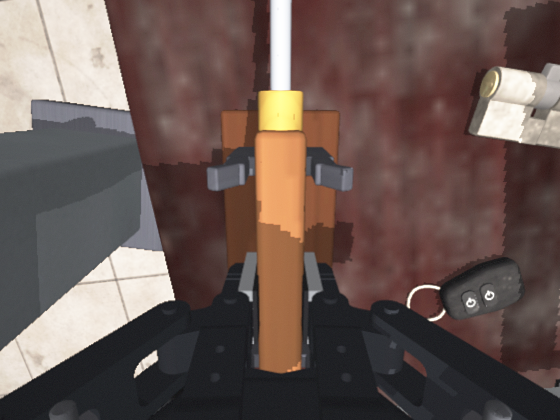

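{"method": "move_arm", "body": {
  "gripper": [0,0,0,0,0],
  "xyz": [
    [0,0,-1.5],
    [0,0,-4],
    [0,0,-7.5],
    [0,0,-11],
    [0,0,-15]
  ],
  "twist": [0,0,0,0,0]
}}

```text
t: 4.63
eef_pos: [0.4413, 0.1638, 0.2624]
tool_rot: [-0.0, 0.657, 0.754, -0.002]
contact_force: [0.2, 2.1, -2.0]
gripper_width: 0.195
```

```bash
python3 -c "
from h import *
c=pic('wrist','w3.png');pic('side','s3.png');goto(.4227,.142,.352,17.56)"
```

```text
t 4.73 pos [0.4451 0.1654 0.2672] yaw 97.82 shift cm [-1.97 -2.46 -8.51] twist 1.401 F [ 0.53  0.54 -0.88] w 0.196 q [-0.9   0.19  0.47  2.09 -0.12  0.87 -0.23]
```

View pics/s3.png

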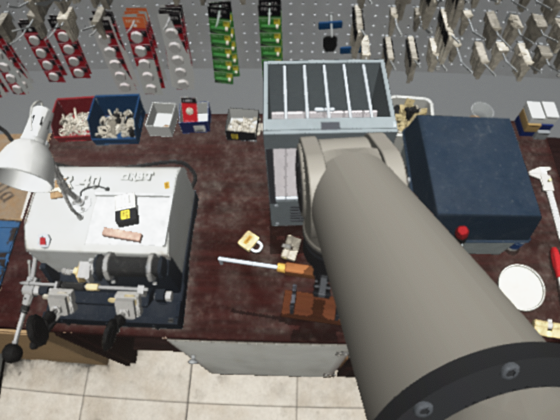

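{"method": "move_arm", "body": {
  "gripper": [0,0,0,0,0],
  "xyz": [
    [-0.6,-0.7,-2.5],
    [-1.2,-1.4,-5],
    [-2,-2.5,-7],
    [-2,-2.5,-8.5],
    [-2,-2.5,-8.5]
  ],
  "twist": [1.401,1.401,1.401,1.401,1.401]
}}

```text
t: 5.15
eef_pos: [0.4207, 0.141, 0.3489]
tool_rot: [-0.001, 0.859, 0.512, 0.002]
contact_force: [0.9, -0.1, -1.3]
gripper_width: 0.193
```

```bash
python3 -c "
from h import *
goto(.4227,.142,.352,17.56)"
```

```text
t 5.15 pos [0.4207 0.141  0.3489] yaw 61.65 shift cm [ 0.18  0.13 -0.31] twist 0.770 F [ 0.88 -0.15 -1.29] w 0.193 q [-0.98  0.02  0.53  2.05 -0.01  1.07 -0.94]
```

{"method": "move_arm", "body": {
  "gripper": [0,0,0,0,0],
  "xyz": [
    [0,0,0],
    [0,0,0],
    [0,0,0],
    [0,0,0],
    [0,0,0]
  ],
  "twist": [0.77,0.77,0.77,0.77,0.77]
}}

```text
t: 5.57
eef_pos: [0.4197, 0.1411, 0.3458]
tool_rot: [0.0, 0.975, 0.224, -0.001]
contact_force: [0.5, 0.1, -1.8]
gripper_width: 0.193
```

```bash
python3 -c "
from h import *
goto(.4227,.142,.352,17.56)"
```

```text
t 5.57 pos [0.4197 0.1411 0.3458] yaw 25.88 shift cm [ 0.31  0.05 -0.62] twist 0.145 F [ 0.53  0.07 -1.76] w 0.193 q [-0.99  0.02  0.54  2.06 -0.01  1.07 -1.56]
```

{"method": "move_arm", "body": {
  "gripper": [0,0,0],
  "xyz": [
    [0.2,0,-0.4],
    [0.2,0,-0.4],
    [0.2,0,-0.4]
  ],
  "twist": [0.145,0.145,0.145]
}}

```text
t: 5.82
eef_pos: [0.4218, 0.1421, 0.3502]
tool_rot: [0.0, 0.988, 0.157, -0.0]
contact_force: [-0.1, 0.5, -1.2]
gripper_width: 0.193
```

```bash
python3 -c "
from h import *
for n in ['wrist','side','top']:
  pic(n,n+'4.png')
  for q in ['tip','eye','pole']: print(q,n,[(a['centre'],a['p']) for a in spot_point(q,n)])
goto(.4227,.142,.352,17.56)"
```

```text
tip wrist []
eye wrist []
pole wrist [([0.4205, 0.1418, 0.2926], 0.7)]
tip side []
eye side []
pole side [([0.4223, 0.1415, 0.2962], 0.94)]
tip top [([0.5921, 0.1972, 0.273], 0.84)]
eye top [([0.6664, 0.2231, 0.2578], 0.6)]
pole top [([0.5604, 0.2546, -0.0049], 0.63)]
t 6.42 pos [0.4221 0.1421 0.3509] yaw 17.93 shift cm [ 0.06  0.03 -0.11] twist 0.007 F [-0.18  0.16 -0.9 ] w 0.193 q [-0.99  0.02  0.55  2.05 -0.01  1.08 -1.7 ]
```

View pics/wrist4.png

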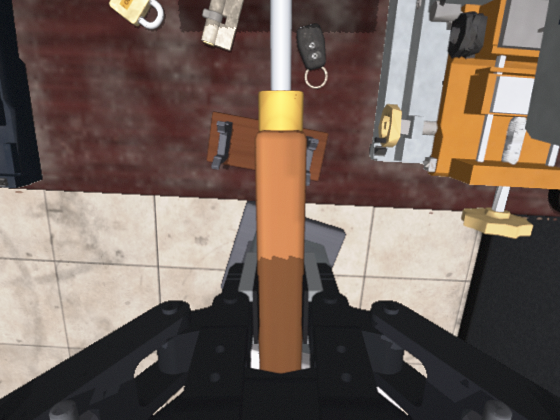

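View pics/side4.png

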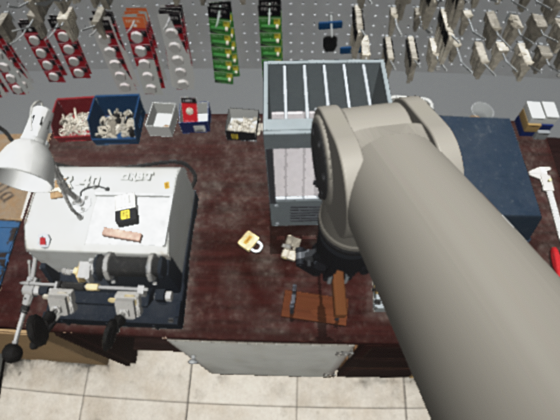

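View pics/top4.png

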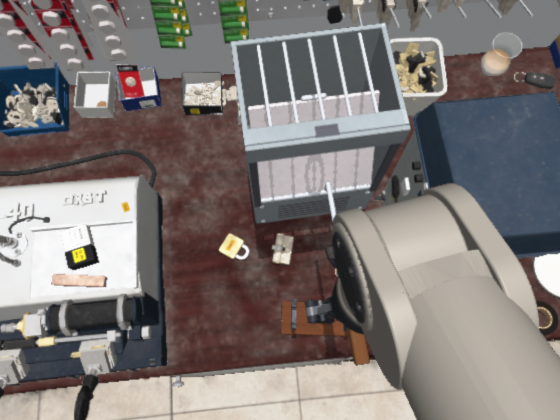

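```bash
python3 -c "
from h import *
goto(.4949,.1657,.356,17.56)"
```

```text
t 6.42 pos [0.4221 0.1421 0.3509] yaw 17.93 shift cm [ 7.65 -0.   -0.51] twist 0.007 F [-0.18  0.16 -0.9 ] w 0.193 q [-0.99  0.02  0.55  2.05 -0.01  1.08 -1.7 ]
```

{"method": "move_arm", "body": {
  "gripper": [0,0,0,0,0],
  "xyz": [
    [0,0,-0.5],
    [1.5,0,-0.5],
    [3,0,-0.5],
    [4.5,0,-0.5],
    [4.5,0,-0.5]
  ],
  "twist": [0.006,0.006,0.006,0.006,0.006]
}}

```text
t: 6.83
eef_pos: [0.4669, 0.1571, 0.3565]
tool_rot: [0.0, 0.988, 0.153, 0.001]
contact_force: [0.4, 0.1, -0.7]
gripper_width: 0.195
```

```bash
python3 -c "
from h import *
goto(.4949,.1657,.356,17.56); pic('top','t5.png'); goto(.4949,.1657,.356,17.56)"
```

```text
t 6.83 pos [0.4669 0.1571 0.3565] yaw 17.59 shift cm [2.93 0.02 0.06] twist 0.001 F [ 0.38  0.09 -0.68] w 0.195 q [-0.97  0.12  0.57  1.95 -0.07  1.09 -1.63]
t 6.88 pos [0.4656 0.1563 0.3561] yaw 17.56 shift cm [ 3.07 -0.01  0.01] twist -0.000 F [-0.67  0.07 -2.11] w 0.189 q [-0.97  0.12  0.57  1.95 -0.07  1.09 -1.63]
```

View pics/t5.png

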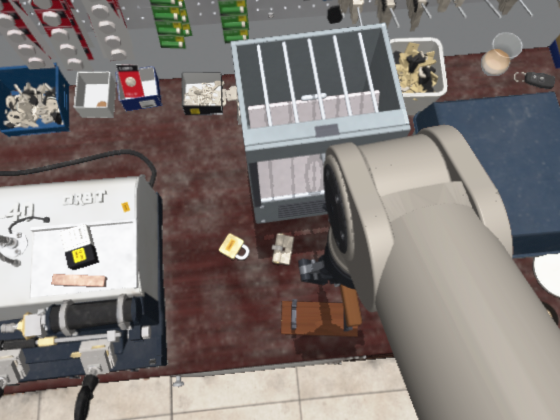

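{"method": "move_arm", "body": {
  "gripper": [0,0,0,0,0],
  "xyz": [
    [0.8,0,0],
    [1.6,0,0],
    [2.4,0,0],
    [3.05,0,0],
    [3.05,0,0]
  ],
  "twist": [0,0,0,0,0]
}}

```text
t: 7.3
eef_pos: [0.4951, 0.1657, 0.356]
tool_rot: [0.0, 0.988, 0.153, 0.0]
contact_force: [-0.3, -1.1, -1.2]
gripper_width: 0.193
```

```bash
python3 -c "
from h import *
goto(.4949,.1657,.356,17.56); pic('wrist','w5.png'); goto(.4949,.1657,.356,17.56)
c=pic('side','s5.png')"
```

```text
t 7.30 pos [0.4951 0.1657 0.356 ] yaw 17.58 shift cm [-0.02 -0.01 -0.  ] twist 0.000 F [-0.33 -1.07 -1.25] w 0.193 q [-0.94  0.18  0.58  1.89 -0.11  1.1  -1.59]
t 7.35 pos [0.4945 0.1653 0.3558] yaw 17.56 shift cm [ 0.05 -0.02 -0.02] twist 0.000 F [-0.16 -0.41 -1.62] w 0.192 q [-0.94  0.18  0.58  1.89 -0.11  1.1  -1.59]
```

View pics/w5.png

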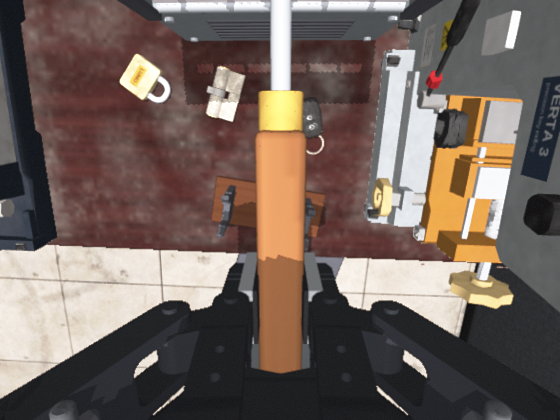

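View pics/s5.png

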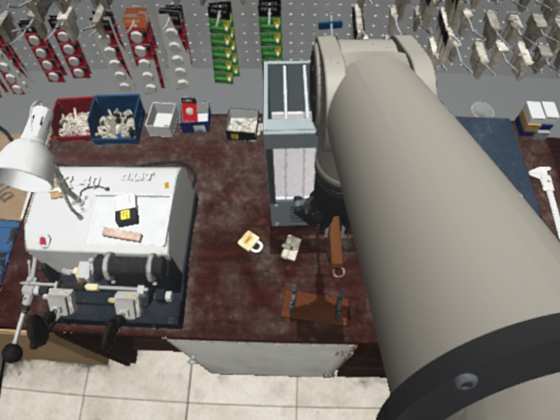

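{"method": "move_arm", "body": {
  "gripper": [0,0,0,0],
  "xyz": [
    [0,0,0.4],
    [0,0,0.8],
    [0,0,1.2],
    [0,0,1.2]
  ],
  "twist": [0,0,0,0]
}}

```text
t: 7.73
eef_pos: [0.4932, 0.165, 0.3428]
tool_rot: [0.0, 0.988, 0.153, -0.001]
contact_force: [-0.7, 0.6, -2.6]
gripper_width: 0.194
```

{"method": "move_arm", "body": {
  "gripper": [0,0,0],
  "xyz": [
    [0,0,0.3],
    [0,0,0.6],
    [0,0,0.6]
  ],
  "twist": [0,0,0]
}}

```text
t: 7.98
eef_pos: [0.4937, 0.1652, 0.3373]
tool_rot: [0.0, 0.988, 0.153, -0.0]
contact_force: [-0.4, 0.2, -1.3]
gripper_width: 0.198
```

{"method": "move_arm", "body": {
  "gripper": [0,0,0,0],
  "xyz": [
    [0,0,0.3],
    [0,0,0.6],
    [0,0,0.8],
    [0,0,0.8]
  ],
  "twist": [0,0,0,0]
}}

```text
t: 8.32
eef_pos: [0.4937, 0.1651, 0.3294]
tool_rot: [0.0, 0.988, 0.153, -0.0]
contact_force: [-0.4, -0.4, -2.3]
gripper_width: 0.193
```

```bash
python3 -c "
from h import *
goto(.4949,.1657,.356,17.56)
th=np.linspace(0,.47,12); X=-.026*np.cos(th)+.13*np.sin(th); Z=.13*np.cos(th)+.026*np.sin(th)
for a,b,c in zip(th,X-X[-1],Z-Z[-1]): print(round(a,3),(b*100).round(2),(c*100).round(2), 'nearbar top', ((c+ .014*np.sin(a)+.003)*1000).round(1))
"
```

```text
t 8.32 pos [0.4937 0.1651 0.3294] yaw 17.58 shift cm [ 0.13 -0.02 -2.66] twist 0.000 F [-0.45 -0.44 -2.29] w 0.193 q [-0.93  0.21  0.57  1.92 -0.13  1.05 -1.57]
0.0 -6.17 0.23 nearbar top 5.3
0.043 -5.61 0.33 nearbar top 6.9
0.085 -5.05 0.41 nearbar top 8.3
0.128 -4.49 0.46 nearbar top 9.4
0.171 -3.92 0.48 nearbar top 10.2
0.214 -3.35 0.49 nearbar top 10.8
0.256 -2.79 0.47 nearbar top 11.2
0.299 -2.22 0.42 nearbar top 11.3
0.342 -1.66 0.35 nearbar top 11.2
0.385 -1.1 0.26 nearbar top 10.8
0.427 -0.55 0.14 nearbar top 10.2
0.47 0.0 0.0 nearbar top 9.3
```

{"method": "move_arm", "body": {
  "gripper": [0,0,0,0,0],
  "xyz": [
    [-0.25,0,0],
    [-0.5,0,0],
    [-0.75,0,0],
    [-1.0,0,-0.1],
    [-1.2,0,-0.15]
  ],
  "twist": [0,0,0,0,0],
  "squeeze": 110
}}

```text
t: 8.73
eef_pos: [0.4824, 0.1615, 0.3317]
tool_rot: [-0.0, 0.988, 0.153, 0.0]
contact_force: [1.8, 0.7, -1.5]
gripper_width: 0.192
```

{"method": "move_arm", "body": {
  "gripper": [0,0,0,0,0],
  "xyz": [
    [-0.25,0,-0.05],
    [-0.5,0,-0.1],
    [-0.75,0,-0.15],
    [-1.0,0,-0.18],
    [-1.25,0,-0.2]
  ],
  "twist": [0,0,0,0,0]
}}

```text
t: 9.15
eef_pos: [0.4703, 0.1576, 0.3334]
tool_rot: [0.0, 0.988, 0.153, -0.0]
contact_force: [2.0, 0.3, -2.7]
gripper_width: 0.19
```

```bash
python3 -c "
from h import *
goto(.4937,.1651,.3294,17.56);pic('top','t6.png');goto(.4937,.1651,.3294,17.56)"
```

```text
t 9.15 pos [0.4703 0.1576 0.3334] yaw 17.57 shift cm [ 2.45 -0.01  0.4 ] twist 0.000 F [ 2.04  0.28 -2.75] w 0.190 q [-0.96  0.15  0.57  1.97 -0.1   1.04 -1.6 ]
t 9.20 pos [0.4699 0.1575 0.3333] yaw 17.57 shift cm [ 2.5  -0.01  0.39] twist 0.000 F [ 1.3   0.22 -2.34] w 0.187 q [-0.96  0.15  0.57  1.97 -0.1   1.05 -1.6 ]
```

View pics/t6.png

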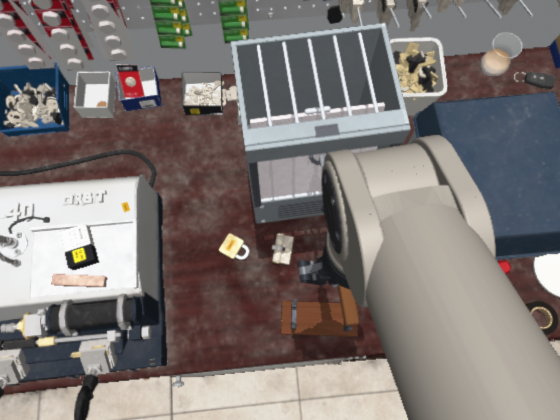

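{"method": "move_arm", "body": {
  "gripper": [0,0,0,0,0],
  "xyz": [
    [-0.3,0,-0.05],
    [-0.6,0,-0.1],
    [-0.9,0,-0.1],
    [-1.2,0,-0.1],
    [-1.5,0,-0.1]
  ],
  "twist": [0,0,0,0,0]
}}

```text
t: 9.62
eef_pos: [0.4559, 0.1531, 0.3343]
tool_rot: [-0.0, 0.988, 0.153, -0.0]
contact_force: [2.8, 0.7, -3.5]
gripper_width: 0.189
```

{"method": "move_arm", "body": {
  "gripper": [0,0,0,0,0],
  "xyz": [
    [-0.3,0,0],
    [-0.6,0,0],
    [-0.9,0,0.03],
    [-1.2,0,0.05],
    [-1.5,0,0.05]
  ],
  "twist": [0,0,0,0,0]
}}

```text
t: 10.03
eef_pos: [0.4417, 0.1486, 0.3338]
tool_rot: [0.0, 0.988, 0.153, -0.0]
contact_force: [3.9, 0.3, -2.4]
gripper_width: 0.186
```

```bash
python3 -c "
from h import *
goto(.4937,.1651,.3294,17.56);pic('top','t7.png');goto(.4937,.1651,.3294,17.56)"
```

```text
t 10.03 pos [0.4417 0.1486 0.3338] yaw 17.58 shift cm [ 5.46 -0.    0.44] twist 0.000 F [ 3.93  0.3  -2.41] w 0.186 q [-0.98  0.09  0.57  2.03 -0.06  1.04 -1.65]
t 10.08 pos [0.4412 0.1484 0.3338] yaw 17.57 shift cm [ 5.5  -0.01  0.44] twist 0.000 F [ 0.68  0.87 -1.42] w 0.188 q [-0.98  0.09  0.57  2.03 -0.06  1.04 -1.65]
```

View pics/t7.png

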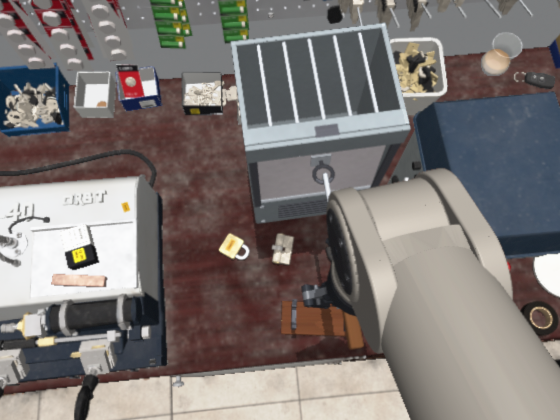

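{"method": "move_arm", "body": {
  "gripper": [0,0,0,0,0],
  "xyz": [
    [-0.12,0,0.02],
    [-0.24,0,0.04],
    [-0.36,0,0.06],
    [-0.48,0,0.08],
    [-0.6,0,0.1]
  ],
  "twist": [0,0,0,0,0]
}}

```text
t: 10.5
eef_pos: [0.4368, 0.1471, 0.3331]
tool_rot: [-0.0, 0.988, 0.153, 0.001]
contact_force: [7.4, 1.9, -3.2]
gripper_width: 0.184
```

{"method": "move_arm", "body": {
  "gripper": [0,0,0],
  "xyz": [
    [-0.08,0,0.02],
    [-0.16,0,0.03],
    [-0.24,0,0.04]
  ],
  "twist": [0,0,0]
}}

```text
t: 10.75
eef_pos: [0.436, 0.1469, 0.3334]
tool_rot: [-0.001, 0.988, 0.153, 0.003]
contact_force: [10.1, 2.3, -4.6]
gripper_width: 0.186
```

{"method": "move_arm", "body": {
  "gripper": [0,0],
  "xyz": [
    [-0.06,0,0],
    [-0.12,0,0]
  ],
  "twist": [0,0]
}}

```text
t: 10.92
eef_pos: [0.4351, 0.1466, 0.3334]
tool_rot: [-0.001, 0.988, 0.153, 0.003]
contact_force: [12.7, 3.7, -7.4]
gripper_width: 0.188
```

{"method": "move_arm", "body": {
  "gripper": [0,0],
  "xyz": [
    [-0.05,0,0],
    [-0.1,0,0]
  ],
  "twist": [0,0]
}}

```text
t: 11.08
eef_pos: [0.434, 0.1463, 0.3333]
tool_rot: [-0.0, 0.988, 0.153, 0.003]
contact_force: [9.7, 3.4, -5.2]
gripper_width: 0.188
```

{"method": "move_arm", "body": {
  "gripper": [0,0],
  "xyz": [
    [-0.05,0,0.05],
    [-0.1,0,0.1]
  ],
  "twist": [0,0]
}}

```text
t: 11.25
eef_pos: [0.4325, 0.1457, 0.3321]
tool_rot: [-0.0, 0.988, 0.153, 0.002]
contact_force: [8.7, 2.2, -4.0]
gripper_width: 0.191
```

{"method": "move_arm", "body": {
  "gripper": [0,0],
  "xyz": [
    [-0.05,0,0],
    [-0.1,0,0]
  ],
  "twist": [0,0]
}}

```text
t: 11.42
eef_pos: [0.4313, 0.1454, 0.332]
tool_rot: [-0.0, 0.988, 0.153, 0.002]
contact_force: [9.8, 2.3, -4.9]
gripper_width: 0.188
```

{"method": "move_arm", "body": {
  "gripper": [0,0],
  "xyz": [
    [-0.05,0,0],
    [-0.1,0,0]
  ],
  "twist": [0,0]
}}

```text
t: 11.58
eef_pos: [0.4311, 0.1453, 0.3323]
tool_rot: [-0.0, 0.988, 0.153, 0.003]
contact_force: [11.5, 3.6, -6.6]
gripper_width: 0.191
```

```bash
python3 -c "
from h import *
goto(.4937,.1651,.3294,17.56);pic('top','t8.png');goto(.4937,.1651,.3294,17.56)
import cv2
b=cv2.imread('pics/t8.png');cv2.imwrite('pics/t8b.png',cv2.resize(b[20:235,225:415],None,fx=2.7,fy=2.7,interpolation=cv2.INTER_CUBIC))"
```

```text
t 11.58 pos [0.4311 0.1453 0.3323] yaw 17.57 shift cm [6.57 0.   0.33] twist 0.000 F [11.48  3.57 -6.61] w 0.191 q [-0.99  0.06  0.56  2.06 -0.04  1.03 -1.67]
t 11.63 pos [0.4311 0.1453 0.3323] yaw 17.57 shift cm [6.57 0.01 0.33] twist 0.000 F [11.24  3.18 -5.61] w 0.189 q [-0.99  0.06  0.56  2.06 -0.04  1.03 -1.67]
```

View pics/t8b.png

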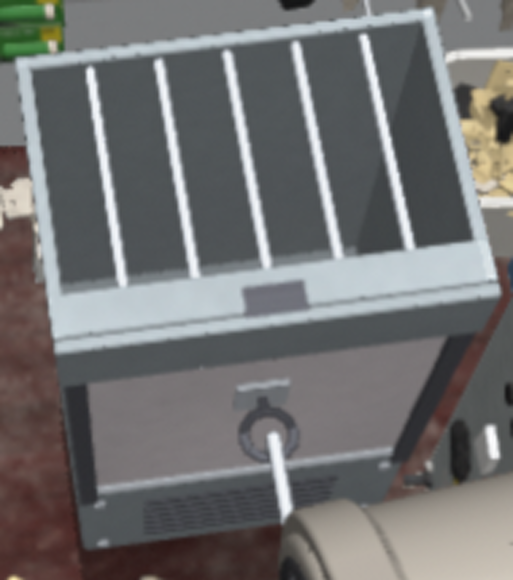

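```bash
cat > chk.py <<'E'
import sys
from h import *
T=read_camera('top')
p=[.7087,.2326,.3065]
def W(L):
    c,n=np.cos(p[2]),np.sin(p[2]);L=np.atleast_2d(L); return np.c_[p[0]+c*L[:,0]-n*L[:,1],p[1]+n*L[:,0]+c*L[:,1],L[:,2]]
a=np.linspace(0,2*np.pi,60)
for th in [0,.01,.02,.03,.05]:
    u=.13+0*a; f=.026+.014*np.cos(a); v=.014*np.sin(a)
    pt=lambda u,v,w: W(np.c_[-.08+u*np.sin(th)-w*np.cos(th),v,.13+u*np.cos(th)+w*np.sin(th)])
    print(th,((proj(T,pt(np.array([.13]),np.array([0.]),np.array([.026])))-[225,20])*2.7).round(1))
    im=T['pixels'][:,:,::-1].copy()
    if th in (0,.03):
        s=cv2.resize(im[130:220,290:360],None,fx=8,fy=8,interpolation=cv2.INTER_CUBIC)
        q=(proj(T,pt(u,v,f))-[290,130]+.5)*8
        cv2.polylines(s,[q.astype(np.int32)],True,(0,0,255),1)
        if th==0: s0=s
cv2.imwrite('pics/ov%s.png'%sys.argv[1],np.hstack([s0[:,:],s])[:600]if s0.shape[1]*2<=800 else cv2.resize(np.hstack([s0,s]),None,fx=.7,fy=.7))
E
python3 chk.py 1
```

```text
0 [[269.  438.3]]
0.01 [[268.7 436. ]]
0.02 [[268.3 433.6]]
0.03 [[268.  431.2]]
0.05 [[267.3 426.6]]
```

View pics/ov1.png

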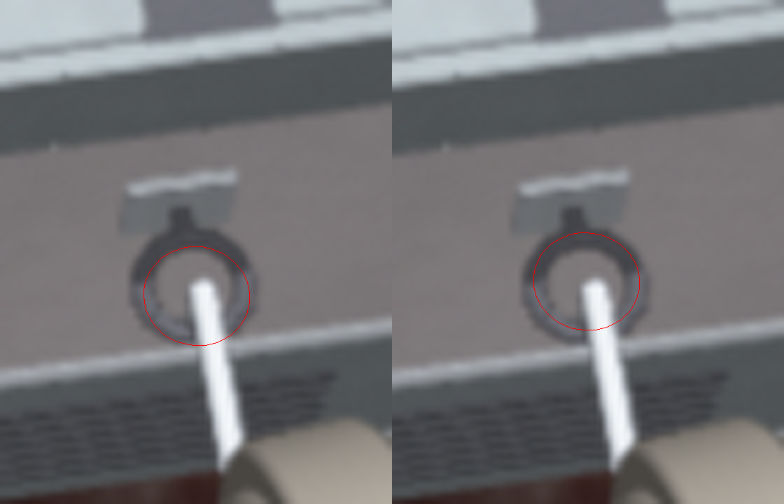

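{"method": "move_arm", "body": {
  "gripper": [0],
  "xyz": [
    [-0.05,0,0.05]
  ],
  "twist": [0]
}}

```text
t: 11.77
eef_pos: [0.431, 0.1453, 0.332]
tool_rot: [-0.001, 0.988, 0.153, 0.003]
contact_force: [12.8, 2.8, -6.1]
gripper_width: 0.191
```

{"method": "move_arm", "body": {
  "gripper": [0],
  "xyz": [
    [-0.05,0,0.05]
  ],
  "twist": [0]
}}

```text
t: 11.85
eef_pos: [0.4308, 0.1453, 0.3316]
tool_rot: [-0.001, 0.988, 0.153, 0.004]
contact_force: [13.7, 4.4, -5.1]
gripper_width: 0.19
```

{"method": "move_arm", "body": {
  "gripper": [0,0,0,0],
  "xyz": [
    [0.2,0,0],
    [0.4,0,0],
    [0.6,0,0],
    [0.8,0,0]
  ],
  "twist": [0,0,0,0]
}}

```text
t: 12.18
eef_pos: [0.4352, 0.1466, 0.3302]
tool_rot: [0.0, 0.988, 0.153, -0.001]
contact_force: [0.6, -0.1, -0.9]
gripper_width: 0.188
```

```bash
python3 chk.py 2; python3 -c "
from h import *
goto(.4937,.1651,.3294,17.56)"
```

```text
0 [[269.  438.3]]
0.01 [[268.7 436. ]]
0.02 [[268.3 433.6]]
0.03 [[268.  431.2]]
0.05 [[267.3 426.6]]
t 12.23 pos [0.4356 0.1468 0.3303] yaw 17.59 shift cm [6.09 0.01 0.08] twist 0.001 F [-0.04 -0.01 -1.  ] w 0.190 q [-0.98  0.08  0.56  2.05 -0.05  1.03 -1.66]
```

View pics/ov2.png

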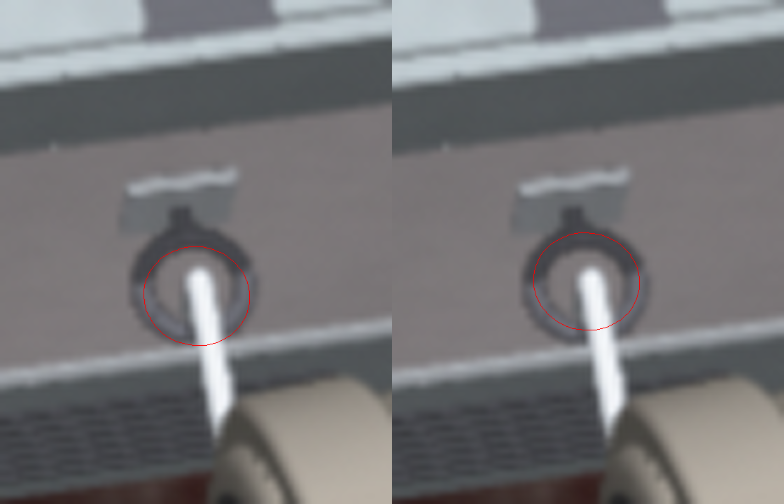

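{"method": "move_arm", "body": {
  "gripper": [0,0,0,0,0],
  "xyz": [
    [0.2,0,0],
    [0.2,0,-0.3],
    [0.2,0,-0.8],
    [0.2,0,-1.4],
    [0.2,0,-2]
  ],
  "twist": [0,0,0,0,0]
}}

```text
t: 12.65
eef_pos: [0.4376, 0.1473, 0.3512]
tool_rot: [-0.0, 0.988, 0.153, 0.0]
contact_force: [0.2, 0.1, -1.8]
gripper_width: 0.191
```

```bash
python3 chk.py 3; python3 -c "
from h import *
goto(.4425,.1646,.352,97.84)"
```

```text
0 [[269.  438.3]]
0.01 [[268.7 436. ]]
0.02 [[268.3 433.6]]
0.03 [[268.  431.2]]
0.05 [[267.3 426.6]]
t 12.70 pos [0.4382 0.1475 0.3524] yaw 17.57 shift cm [ 0.93 -1.5   0.05] twist -1.401 F [1.54 0.42 0.63] w 0.190 q [-0.99  0.06  0.56  2.01 -0.03  1.08 -1.68]
```

View pics/ov3.png

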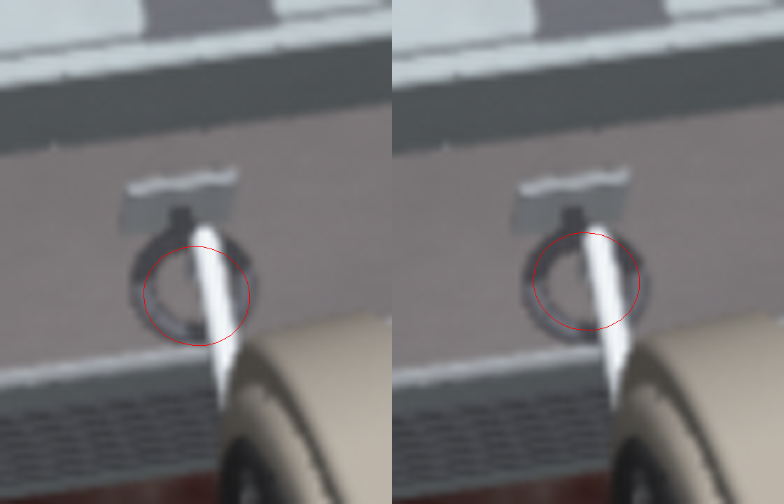

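{"method": "move_arm", "body": {
  "gripper": [0,0,0,0,0],
  "xyz": [
    [0,0,-1.2],
    [-1,0,-2],
    [-1.5,0,-2],
    [-1.5,0,-2],
    [-1.5,0,-2]
  ],
  "twist": [0,0,-0.12,-0.24,-0.36]
}}

```text
t: 13.12
eef_pos: [0.4232, 0.1427, 0.3711]
tool_rot: [-0.0, 0.944, 0.33, 0.0]
contact_force: [0.1, -0.1, -1.2]
gripper_width: 0.188
```

```bash
python3 -c "
from h import *
goto(.4425,.1646,.352,97.84)"
```

```text
t 13.12 pos [0.4232 0.1427 0.3711] yaw 38.55 shift cm [ 2.87 -0.5   1.92] twist -1.035 F [ 0.12 -0.13 -1.22] w 0.188 q [-1.    0.    0.55  2.02 -0.    1.12 -1.35]
```

{"method": "move_arm", "body": {
  "gripper": [0,0,0,0,0],
  "xyz": [
    [0,0,0],
    [0.5,0,0.5],
    [1.2,0,1],
    [2,0,1.5],
    [2.8,-0.5,1.9]
  ],
  "twist": [-1.035,-1.035,-1.035,-1.035,-1.035]
}}

```text
t: 13.53
eef_pos: [0.4428, 0.1636, 0.3517]
tool_rot: [0.0, 0.797, 0.604, 0.0]
contact_force: [-0.3, -0.4, -1.0]
gripper_width: 0.188
```

```bash
python3 -c "
from h import *
goto(.4425,.1646,.352,97.84)"
```

```text
t 13.53 pos [0.4428 0.1636 0.3517] yaw 74.30 shift cm [ 0.09 -0.06 -0.03] twist -0.411 F [-0.29 -0.41 -0.99] w 0.188 q [-0.99  0.08  0.54  1.99 -0.05  1.08 -0.7 ]
```

{"method": "move_arm", "body": {
  "gripper": [0,0,0,0,0],
  "xyz": [
    [0,0,3],
    [0,0,6],
    [0,0,9],
    [0,0,12],
    [0,0,14]
  ],
  "twist": [-0.411,-0.411,-0.411,-0.411,-0.411]
}}

```text
t: 13.95
eef_pos: [0.4414, 0.1638, 0.2095]
tool_rot: [-0.0, 0.658, 0.753, -0.001]
contact_force: [0.2, -0.1, -1.8]
gripper_width: 0.188
```

```bash
python3 -c "
from h import *
for i in range(4): read_camera('top')
goto(.4425,.1646,.1123,97.84); pic('wrist','w9.png'); pic('side','s9.png')
for n in ['side','wrist','top']:
  for q in ['pole','tip']: print(n,q,[(a['centre'],a['p']) for a in spot_point(q,n)])
goto(.4425,.1646,.1123,97.84)"
```

```text
t 14.15 pos [0.4427 0.1641 0.2122] yaw 97.53 shift cm [ 0.05 -0.02  9.99] twist -0.005 F [ 0.1   0.51 -0.57] w 0.187 q [-0.89  0.28  0.47  2.14 -0.19  0.75 -0.16]
side pole [([0.4378, 0.163, 0.1586], 0.83)]
side tip [([0.4189, 0.3434, 0.1323], 0.71)]
wrist pole [([0.4385, 0.1638, 0.1537], 0.58)]
wrist tip []
top pole []
top tip [([0.419, 0.3417, 0.1311], 0.82)]
t 14.55 pos [0.4425 0.1643 0.2121] yaw 97.57 shift cm [ 0.02 -0.    9.98] twist -0.005 F [-0.19 -0.17 -1.28] w 0.186 q [-0.89  0.28  0.47  2.14 -0.19  0.75 -0.16]
```

View pics/w9.png

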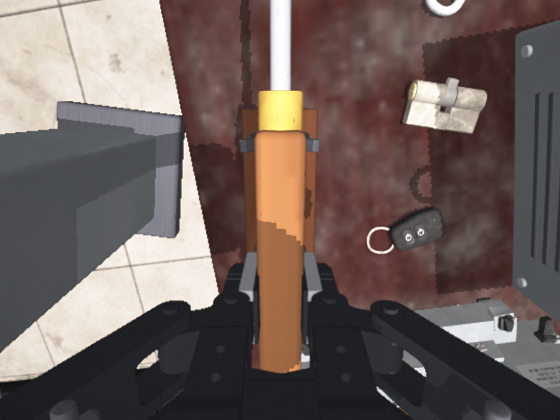

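View pics/s9.png

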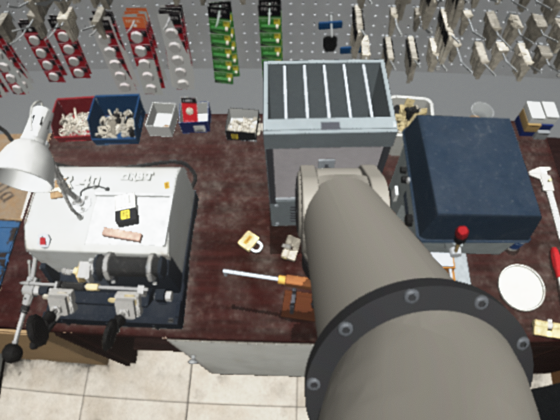

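{"method": "move_arm", "body": {
  "gripper": [0,0,0,0,0],
  "xyz": [
    [0,0,3],
    [0,0,6],
    [0,0,8],
    [0,0,9],
    [0,0,9.5]
  ],
  "twist": [-0.005,-0.005,-0.005,-0.005,-0.005]
}}

```text
t: 14.97
eef_pos: [0.4417, 0.1638, 0.1154]
tool_rot: [-0.0, 0.657, 0.754, -0.001]
contact_force: [-0.3, -1.2, -1.8]
gripper_width: 0.189
```

```bash
python3 -c "
from h import *
read_camera('top')
goto(.4425,.1646,.1123,97.84);read_camera('top');goto(.4425,.1646,.1123,97.84)"
```

```text
t 15.02 pos [0.442  0.1639 0.1155] yaw 97.85 shift cm [0.07 0.06 0.32] twist 0.000 F [-0.23 -0.25 -1.73] w 0.188 q [-0.79  0.46  0.37  2.2  -0.32  0.54 -0.04]
t 15.07 pos [0.4424 0.164  0.1164] yaw 97.83 shift cm [0.06 0.02 0.41] twist -0.000 F [ 0.52  0.87 -1.07] w 0.189 q [-0.79  0.46  0.37  2.2  -0.32  0.54 -0.04]
```

{"method": "move_arm", "body": {
  "gripper": [0,0,0,0],
  "xyz": [
    [0.05,0,0.2],
    [0.05,0,0.35],
    [0.05,0,0.42],
    [0.05,0,0.42]
  ],
  "twist": [0,0,0,0]
}}

```text
t: 15.4
eef_pos: [0.4424, 0.1648, 0.1128]
tool_rot: [0.0, 0.657, 0.754, 0.001]
contact_force: [-0.3, -0.9, -2.2]
gripper_width: 0.187
```

{"method": "move_arm", "body": {
  "gripper": [0,0,0],
  "xyz": [
    [0,0,0.05],
    [0,0,0.1],
    [0,0,0.1]
  ],
  "twist": [0,0,0]
}}

```text
t: 15.65
eef_pos: [0.4425, 0.1647, 0.1124]
tool_rot: [-0.0, 0.657, 0.754, 0.001]
contact_force: [-3.5, -1.3, 12.3]
gripper_width: 0.187
```

{"method": "move_arm", "body": {
  "gripper": [0,0.25,0.35,0.5,0.7],
  "xyz": [
    [0,0,-0.05],
    [0,0,-0.05],
    [0,0,-0.05],
    [0,0,-0.05],
    [0,0,-0.05]
  ],
  "twist": [0,0,0,0,0],
  "squeeze": 20
}}

```text
t: 16.07
eef_pos: [0.4422, 0.1646, 0.1118]
tool_rot: [0.0, 0.657, 0.754, 0.0]
contact_force: [0.5, -0.0, -0.2]
gripper_width: 0.621
```

{"method": "move_arm", "body": {
  "gripper": [1,1,1,1,1],
  "xyz": [
    [0,0,0],
    [0,0,0],
    [0,0,0],
    [0,0,0],
    [0,0,0]
  ],
  "twist": [0,0,0,0,0]
}}

```text
t: 16.48
eef_pos: [0.4422, 0.1645, 0.1118]
tool_rot: [-0.0, 0.657, 0.754, -0.0]
contact_force: [-0.5, 0.3, 0.8]
gripper_width: 1.005
```

```bash
python3 -c "
from h import *
goto(.4425,.1646,.1123,97.84); pic('wrist','w10.png')"
```

```text
t 16.48 pos [0.4422 0.1645 0.1118] yaw 97.85 shift cm [ 0.    0.04 -0.05] twist 0.000 F [-0.51  0.29  0.8 ] w 1.005 q [-0.79  0.47  0.37  2.2  -0.33  0.53 -0.03]
```

View pics/w10.png

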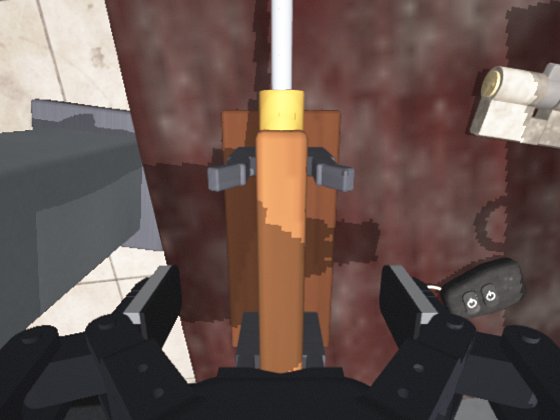

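{"method": "move_arm", "body": {
  "gripper": [1,1,1,1,1],
  "xyz": [
    [0,0,-2],
    [0,0,-5],
    [0,0,-9],
    [0,0,-13],
    [0,0,-17]
  ],
  "twist": [0,0,0,0,0]
}}

```text
t: 16.95
eef_pos: [0.4417, 0.164, 0.2834]
tool_rot: [0.0, 0.657, 0.754, -0.001]
contact_force: [0.6, 1.3, -0.2]
gripper_width: 0.997
```

{"method": "move_arm", "body": {
  "gripper": [1,1,1,1,1],
  "xyz": [
    [3,1,-1.5],
    [7,2,-2],
    [11,4,-2],
    [15,6,-2],
    [19,8,-2]
  ],
  "twist": [0,0,0,0,0]
}}

```text
t: 17.37
eef_pos: [0.4925, 0.3571, 0.3021]
tool_rot: [-0.0, 0.657, 0.754, 0.0]
contact_force: [0.9, 0.1, 1.0]
gripper_width: 1.0
```

{"method": "move_arm", "body": {
  "gripper": [1,1,1,1,1],
  "xyz": [
    [3.5,1.5,0],
    [7,3,0],
    [10,4,0],
    [14,6,0],
    [18,8,0]
  ],
  "twist": [0,0,0,0,0]
}}

```text
t: 17.78
eef_pos: [0.5452, 0.5399, 0.3016]
tool_rot: [-0.0, 0.657, 0.754, -0.0]
contact_force: [1.1, 0.7, 0.2]
gripper_width: 1.003
```

```bash
python3 -c "
from h import *
np.set_printoptions(precision=4,suppress=True)
goto(.2,.644,.304,162)
for n in ['side','top']:
  pic(n,n+'11.png')
  for q in ['pole','tip','eye','rest','fob','padlock','cylinder']: print(n,q,[(np.round(a['centre'],4),a['p']) for a in spot_point(q,n)][:2])
"; python3 chk.py 4
```

```text
t 17.78 pos [0.5452 0.5399 0.3016] yaw 97.85 shift cm [ 15.02 -32.78  -0.22] twist -1.120 F [1.14 0.72 0.24] w 1.003 q [-1.1   0.67  0.41  1.31 -0.27  1.22 -0.54]
side pole [(array([0.4355, 0.16  , 0.0588]), 0.67)]
side tip []
side eye [(array([0.6105, 0.2019, 0.2557]), 0.71)]
side rest [(array([0.4461, 0.1666, 0.0042]), 0.63)]
side fob [(array([0.5562, 0.1523, 0.0011]), 0.79)]
side padlock [(array([ 0.5503,  0.3481, -0.0036]), 0.63)]
side cylinder [(array([ 0.5601,  0.2537, -0.0001]), 0.91)]
top pole [(array([0.4407, 0.1645, 0.0545]), 0.88)]
top tip [(array([0.4209, 0.3447, 0.0342]), 0.78)]
top eye [(array([0.6149, 0.2004, 0.2587]), 0.72)]
top rest [(array([ 0.4385,  0.1678, -0.0024]), 0.8)]
top fob [(array([0.5604, 0.1464, 0.0021]), 0.59)]
top padlock [(array([0.551 , 0.3468, 0.0001]), 0.83)]
top cylinder [(array([ 0.5609,  0.2544, -0.0044]), 0.91)]
0 [[269.  438.3]]
0.01 [[268.7 436. ]]
0.02 [[268.3 433.6]]
0.03 [[268.  431.2]]
0.05 [[267.3 426.6]]
```

View pics/side11.png

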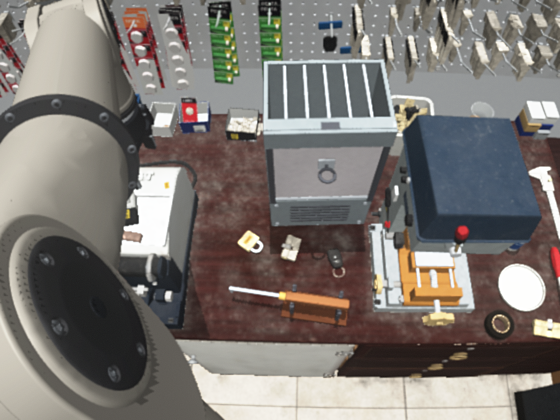

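View pics/top11.png

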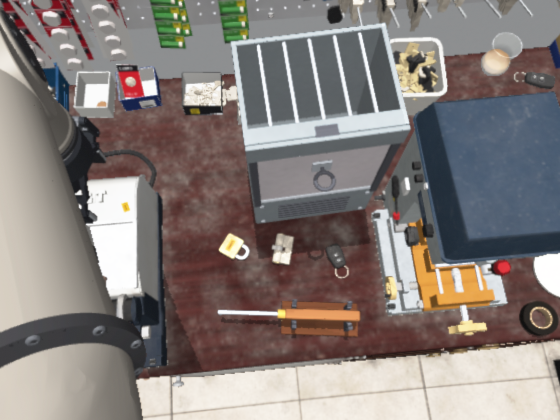

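View pics/ov4.png

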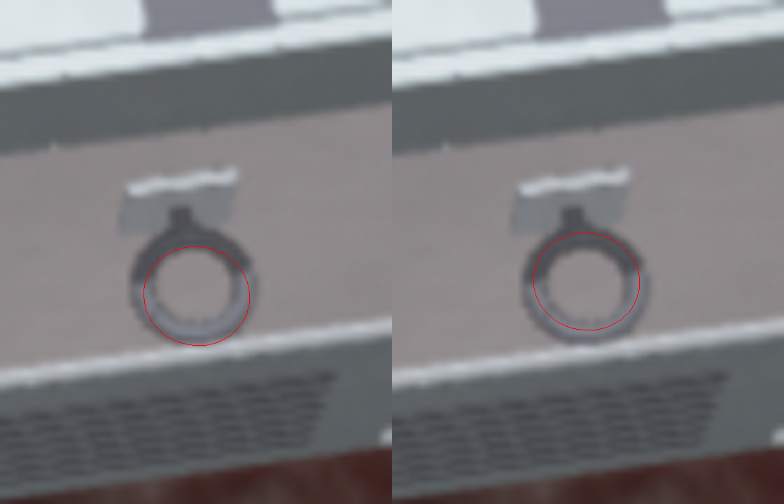

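```bash
python3 -c "
import cv2
b=cv2.imread('pics/top11.png');cv2.imwrite('pics/f1.png',cv2.resize(b[115:235,240:410],None,fx=4.5,fy=4.5,interpolation=cv2.INTER_CUBIC))
b=cv2.imread('pics/side11.png');cv2.imwrite('pics/f2.png',cv2.resize(b[110:235,260:405],None,fx=4.5,fy=4.5,interpolation=cv2.INTER_CUBIC))"
```

```text
(no output)
```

View pics/f1.png

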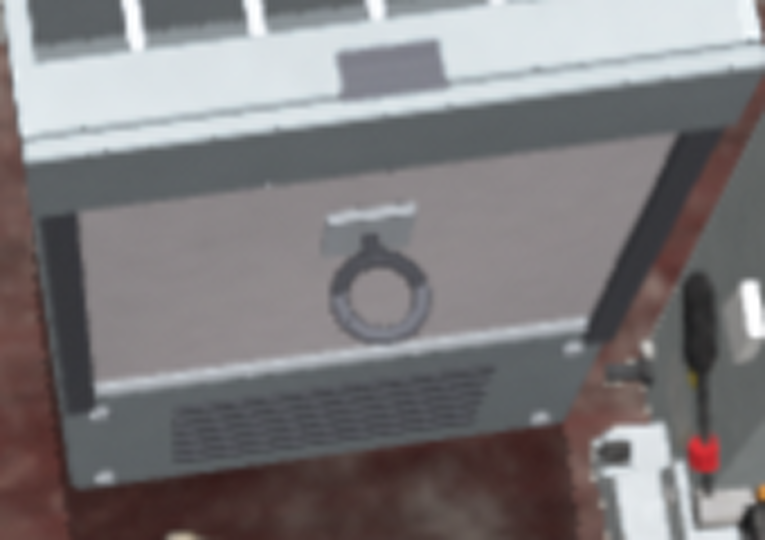

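View pics/f2.png

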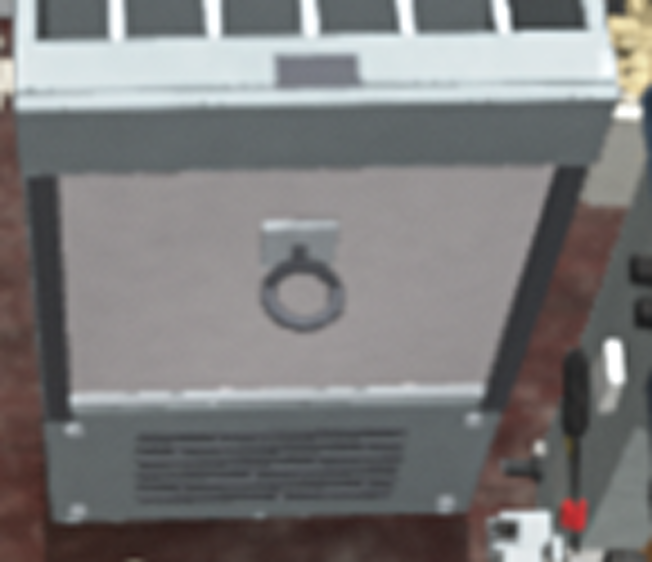

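```bash
cat > fit2.py <<'E'
from h import *
from scipy.optimize import least_squares
np.set_printoptions(precision=4,suppress=True)
L=np.array([[-.08,.11,0],[-.08,-.11,0],[-.08,.11,.122],[-.08,-.11,.122],[-.08,.11,.318],[-.08,-.11,.318]])
D={'top':(np.array([[70,488],[565,424],[72,415],[603,343],[40,215],[722,130],[381,296]])/4.5+[240,115]-.4),
'side':(np.array([[50,521],[468,513],[50,421],[497,413],[25,175],[585,163],[303,295]])/4.5+[260,110]-.4)}
C={n:read_camera(n) for n in D}
def W(p,L):
    c,n=np.cos(p[2]),np.sin(p[2]); return np.c_[p[0]+c*L[:,0]-n*L[:,1],p[1]+n*L[:,0]+c*L[:,1],L[:,2]]
def res(p,ns):
    th=p[3]; e=np.array([[-.08+.13*np.sin(th)-.026*np.cos(th),0,.13+.13*np.cos(th)+.026*np.sin(th)]])
    X=W(p,np.r_[L,e]); return np.concatenate([((proj(C[n],X)+p[4+2*i:6+2*i]-D[n])).ravel() for i,n in enumerate(ns)]+[.3*np.array(p[4:4+2*len(ns)])])
for ns in (['top'],['side'],['top','side']):
    r=least_squares(lambda p:res(p,ns),[.709,.233,.3,0]+[0,0]*len(ns)); J=r.jac; cov=np.linalg.inv(J.T@J)
    print(ns,r.x,'sd th at 1px',cov[3,3]**.5); print(r.fun[:14*len(ns)].reshape(-1,2).round(1).tolist())
E
python3 fit2.py
```

```text
['top'] [ 0.7001  0.2308  0.3068  0.0401 -0.7608 -3.9178] sd th at 1px 0.012685277000995022
[[-0.1, 2.5], [0.3, 1.9], [-3.3, -0.6], [3.3, -1.1], [-2.7, -0.5], [3.1, -1.9], [-0.5, 0.1]]
['side'] [ 0.7105  0.2332  0.3097  0.0231 -0.2389  0.3415] sd th at 1px 0.016399203088465143
[[-0.1, 2.3], [0.0, 1.8], [-2.3, -0.5], [2.4, -1.1], [-1.6, -1.3], [2.2, -1.2], [-0.6, 0.0]]
['top', 'side'] [ 0.7034  0.2316  0.308   0.034  -0.6554 -2.0783 -0.0929 -2.6289] sd th at 1px 0.01002789103483108
[[0.0, 2.7], [0.2, 2.1], [-3.2, -0.5], [3.2, -1.1], [-2.7, -0.9], [3.0, -2.4], [-0.4, 0.3], [-0.3, 2.0], [0.2, 1.7], [-2.5, -0.5], [2.6, -1.0], [-1.9, -0.9], [2.5, -0.7], [-0.6, -0.3]]
```

Run:
```python
import cv2,numpy as np
g=lambda f:cv2.cvtColor(cv2.imread('pics/'+f),cv2.COLOR_BGR2GRAY).astype(np.float32)
a,b,c=g('t8.png'),g('top11.png'),g('t7.png')
def sh(A,B,y0,y1,x0,x1):
    big=cv2.resize(B[y0-6:y1+6,x0-6:x1+6],None,fx=8,fy=8,interpolation=cv2.INTER_CUBIC)
    t=cv2.resize(A[y0:y1,x0:x1],None,fx=8,fy=8,interpolation=cv2.INTER_CUBIC)
    m=cv2.matchTemplate(big,t,cv2.TM_CCOEFF_NORMED);_,v,_,l=cv2.minMaxLoc(m);return (np.array(l)/8-6),v
print('bracket t8->now',sh(a,b,158,172,308,336))
print('bracket t7->now',sh(c,b,158,172,308,336))
print('lintel t8->now',sh(a,b,120,140,300,345))
```

```text
bracket t8->now (array([0., 0.]), 0.996275007724762)
bracket t7->now (array([1., 6.]), 0.9482241272926331)
lintel t8->now (array([0., 0.]), 0.9987515211105347)
```

Run:
```python
import cv2,numpy as np
g=lambda f:cv2.cvtColor(cv2.imread('pics/'+f),cv2.COLOR_BGR2GRAY).astype(np.float32)
def sh(A,B,y0,y1,x0,x1,m=14):
    big=cv2.resize(B[y0-m:y1+m,x0-m:x1+m],None,fx=8,fy=8,interpolation=cv2.INTER_CUBIC)
    t=cv2.resize(A[y0:y1,x0:x1],None,fx=8,fy=8,interpolation=cv2.INTER_CUBIC)
    r=cv2.matchTemplate(big,t,cv2.TM_CCOEFF_NORMED);_,v,_,l=cv2.minMaxLoc(r);return (np.array(l)/8-m),round(v,3)
a,b,c=g('top0.png'),g('top11.png'),g('t7.png')
print('bracket t7->now',sh(c,b,158,172,308,336))
for n,w in dict(tip=(306,318,215,240),collar=(305,322,272,292),tail=(305,327,350,364),fob=(240,285,322,352),pad=(230,262,215,252),cyl=(230,268,268,298)).items(): print(n,sh(a,b,*w))
```

```text
bracket t7->now (array([1. , 6.5]), 0.981)
tip (array([-0.125, -0.125]), 0.996)
collar (array([ 0.   , -0.125]), 0.996)
tail (array([-0.125, -0.25 ]), 0.998)
fob (array([0., 0.]), 0.994)
pad (array([0., 0.]), 0.998)
cyl (array([0., 0.]), 0.996)
```

Pole and bystanders are back within a fraction of a pixel, and the flap did not spring back when I let off the pull. Handing in.

```bash
python3 -c "
from station import *
print(get_obs()['joint_vel'].round(3)); print(hand_in())"
```

```text
[ 0.001  0.001 -0.003 -0.001  0.    -0.002 -0.002]
the job is handed in; nothing more can be done
None
```

I pulled the flap shut with the hook pole, unhooked it, laid it back in its rest and let go. I then moved the arm clear and handed in at about 18 s. I believe the flap is fully home; the force readings support that, but the picture measurement could not confirm it.

- **Pull:** The force peaked at about 13 N at the catch and dropped as the flap passed it. It then rose stiffly about 4 mm further on, as it would at the hard stop. The highest reading was about 15 N, under the 20 N limit, though I only read it at the end of each move.
- **Flap home:** After I let off the pull, the flap had not moved in the top picture. The catch would have pushed it back if it were not home.
- **Check that disagreed:** My fit of the box in the pictures and the networks' eye positions suggested the flap was still about 0.02 to 0.035 rad open. The fit had residuals of 2 to 3 pixels, which is too coarse to settle that, so I went by the force readings and the flap staying put.
- **Pole and bystanders:** In the top picture the pole is within 0.3 pixel of where it started. The fob, padlock and cylinder show no movement.

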